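Unlock the cam and push the tube carriage up to the magnets

ROBOT

A 6-joint arm with a two-finger parallel gripper is mounted at the origin on the work surface. World frame = base frame: x ahead of the robot, y to its left, z up, the work surface at z = 0. Lengths are in m, angles in degrees, forces in N, time in s.
With the tool pointing down it reaches from about 0.35 to 0.875 m from the base axis. Payload 4.2 kg.
Tool frame: the origin (TCP) lies midway between the tips of the shut fingers; the grasp point (between the pads) lies 19 mm behind it (hold_point_z is the z of the grasp point in the tool frame, in m); z points along the fingers, y is the direction in which the jaws open and shut (so a half turn about z gives the same grasp; the last joint's range is limited). The gripper opens to 87 mm and grips with 3 to 60 N. Pads are 19 mm wide; open, the fingers measure 117 mm over their backs; the gripper's body (75 mm by 190 mm) begins 51 mm behind the grasp point.
Start: joints at [-48.667, 22.042, 0.453, 0, -68.411, -14.817], TCP at [0.279, -0.559, 0.223] pointing down, gripper open.
Joint ranges: [-179.83, 179.83], [-69.29, 118.12], [-61.27, 80.66], [-181.25, 117.63], [-171.15, -9.14], [-177.46, 177.46]. Speed limits (degrees/s): [159.86, 159.86, 180, 180, 180, 180].

INTERFACE

Orientations are given as a 3x3 rotation matrix whose columns are the frame's x, y, z axes.
In Python, from station import * gives the robot as it stands. The module is installed in compiled form; this text tells all that it offers.
- The arm moves only by the tool jog_arm, never from a script. Its argument "moves" is a list of rows, each a list of 7 numbers: the closure, from -1 (fully open) to 1 (shut), then the shift along the tool's x, y, z in m, then the turn, a rotation vector about the tool's x, y, z in rad. In form: [[gripper, x, y, z, wx, wy, wz], ...]. A call has exactly 10 rows; each row is the pose to reach, as a shift and turn from the pose commanded when the call began, along the tool's axes at that moment; what a row does not reach only later rows make up. A row lasts 1/12 s, in which the tool goes at most 41.7 mm and 7.16 degrees, less where a joint would pass 70% of its speed; a pose out of reach is approached as far as the arm can. A call with a gripper value outside its range is refused whole. The fingers move at their own pace and stop on an object; the grip force is fixed at half the most. Time passes only in rows, so rows that repeat a pose let the fingers close, or fill a call up. It gives the time, the measured TCP pose, the force and the opening at its end, in the units of the state.
- sense(): the state, without advancing time (a new reading comes with each control period).
- capture(name): name is "scene" or "top"; returns a dict with "frame" (420x560x3 uint8, red, green, blue), "fov_y" (degrees; the focal length in pixels is half the picture's height over the tangent of half this angle, whatever the lens; pixels are square), "cx", "cy" (the principal point, pixels), "world_from_camera" (4x4, takes a point from camera to world coordinates). Camera axes: x right, y down, z forward; pixel columns grow to the right and rows downward; lengths in m; the calibration is good to about 2 mm. A picture is of the moment at which its call begins. There is no depth.
- finish_job(): hands the job in, once; it reports no verdict.
The state is a dict: "time_s": time; "joints": joint angles; "joint_velocities": joint speeds; "effort": joint torques, N m; "tcp_pos": TCP position; "ee_rot": TCP orientation; "wrist_force": force on the tool from outside, world axes, zero at the start; "moment": the same for the moment, N m; "gripper_width": opening from 0.0 (shut) to 1.0 (fully open).
Only numpy, scipy, OpenCV 4.12 (cv2) and the standard library are available. Lean on these libraries where they do the work, as an engineer would, in place of code of your own. Each camera call takes 0.05 s, during which the arm holds its last target.

TASK

On the bead-separation dock, push the orange lever round until the notch of the cam plate (its low point) faces the carriage's red nose, leaving the carriage where it is until then. Then push the carriage by its green rear plate fully forward to its stop, so that the nose sits in the notch, and move clear. Nothing is to be picked up: the three blue-capped tubes stay standing in the carriage, and the bottle, jar and tip box around the dock stay where they are.

Things in the scene. Friction and masses are not known exactly. Their poses are not given: they have to be found in the camera images.
- dock: Fixed blue-grey base plate, 10 mm thick, 200 by 200 mm, on the bench. Its x axis is the carriage's forward direction (away from the robot, up to 0.3 rad of yaw), y left, z up. Origin on the bench surface; the plate spans x -95 to +105, y -90 to +110 mm. A dark magnet bar stands fixed on it at x 15 to 37, y -83 to -1, up to 60 mm above the bench.
- carriage (a joint): Forward travel of the white tube carriage along the dock's x, in m: 0 = rear (always the start), 0.036 = forward stop (home). It stays where it is left: friction about 2.5 N, damping 8 N s/m, mass about 0.5 kg. The carriage block is 60 mm (x) by 150 mm (y), its top 52 mm above the bench.
- push_face (a point): Point on the rear (robot-side) face of the carriage's upright green plate, to be pushed along the dock's +x. The plate is 80 mm wide (y), 6 mm thick, from 12 to 77 mm above the bench; the point is midway across, 52 mm above the bench. It starts at x -91, y -20 mm of the dock. Behind it the base plate sticks out 4 mm, then free bench.
- nose_tip (a point): Foremost point of the red nose, 14 mm wide with a round end, that sticks out 23 mm from the carriage's front, 22 mm above the bench, in line with the cam axis. Starts at x -2, y 55 mm of the dock. Unless the cam is at its low point the nose meets the cam's rim after 12 mm of travel, and cannot push it aside.
- cam (a joint): Turn of the cam plate with its lever about a vertical axis, rad, counter-clockwise from above: 0 = low point (notch facing the nose, lever along the dock's +x, straight away from the carriage). Starts between 1.1 and 2.2 (lever to the left or back-left), range -0.6 to 2.4, no stop at 0. Stays where left (friction 0.10 N m). The nose enters freely within about 0.18 rad of 0.
- cam_axis (a point): Fixed point on the cam's vertical axis, 56 mm above the bench (mid-height of the lever), at x = 52, y = 55 mm in the dock frame. The silver-grey cam plate is round, of 42 mm radius, its top 30 mm above the bench, with one notch 26 mm wide, dark inside, on the side opposite the lever.
- lever_mid (a point): Mid-thickness of the orange lever, 46 mm out from the cam axis, 56 mm above the bench. The lever is an upright flat bar over the cam plate, 10 mm thick, from 13 mm behind the axis to 64 mm out, 34 to 76 mm above the bench, a white line along its top. Push its flat counter-clockwise side, to turn it clockwise to 0.
- tube0_center (a point): Centre (half-way up) of a loose upright sample tube with a blue cap, 27 mm across, 75 mm tall, standing in a pocket of the carriage (right one, at y = -55 mm of the dock); its foot is 24 mm and its top 99 mm above the bench. Must stay in its pocket.
- tube1_center (a point): Centre (half-way up) of a loose upright sample tube with a blue cap, 27 mm across, 75 mm tall, standing in a pocket of the carriage (middle one, at y = -20 mm of the dock); its foot is 24 mm and its top 99 mm above the bench. Must stay in its pocket.
- tube2_center (a point): Centre (half-way up) of a loose upright sample tube with a blue cap, 27 mm across, 75 mm tall, standing in a pocket of the carriage (left one, at y = 15 mm of the dock); its foot is 24 mm and its top 99 mm above the bench. Must stay in its pocket.
- reagent_center (a point): Centre (half-way up) of a loose clear bottle with a blue cap, 62 mm across, 95 mm tall, standing on the bench beside the dock. Not to be disturbed.
- amber_jar_center (a point): Centre (half-way up) of a loose amber jar with a white cap, 58 mm across, 80 mm tall, standing on the bench beside the dock. Not to be disturbed.
- tip_box_center (a point): Centre (half-way up) of a loose tip box, blue with a white lid, 82 by 62 mm, 63 mm tall, standing on the bench beside the dock. Not to be disturbed.
There are look-alikes about, which are no part of the job. What is shaped like the part that bears tip_box_center but black or turquoise is not meant.

How it is judged:
By the outcome, as a careful person would: the job done as asked, in the order asked, and still so for the second after the job is handed in, with the robot touching nothing.
It also fails if it takes over 51 s, if anything falls off the work surface, if the arm or the gripper's body presses on something with over 40 N, if the wrist force passes 120 N, or if a joint passes its speed limit or range.

## Working session

There is one attempt and no reset: what is moved stays moved. The work goes in short steps, Python scripts to look and compute and a tool call to move; the robot and the scene stay as the last step left them, time stands still between calls to the robot, and variables do not carry over. Pictures are saved under pics/ and viewed, and the job is handed in when it is done.

Besides the shell and the picture viewer there is one more tool, called after ">>>" as name([rows], argument=value, ...), one row to a line, values as JSON. jog_arm: Moves the arm, as the interface text tells. Its arguments: {"type":"object","properties":{"moves":{"type":"array"}},"required":["moves"]}

```bash
mkdir -p pics; cat > h.py <<'E'
import numpy as np, cv2, json, pickle
def cast(c,u,v,z):
    h=c["frame"].shape[0]; f=h/2/np.tan(np.radians(c["fov_y"])/2)
    T=np.array(c["world_from_camera"]); d=T[:3,:3]@np.array([(u-c["cx"])/f,(v-c["cy"])/f,1.])
    o=T[:3,3]; return o+d*(z-o[2])/d[2]
def proj(c,p):
    h=c["frame"].shape[0]; f=h/2/np.tan(np.radians(c["fov_y"])/2)
    T=np.array(c["world_from_camera"]); q=T[:3,:3].T@(np.array(p)-T[:3,3])
    return np.array([c["cx"]+f*q[0]/q[2],c["cy"]+f*q[1]/q[2]])
def save(c,n): cv2.imwrite(f"pics/{n}.png",cv2.cvtColor(c["frame"],cv2.COLOR_RGB2BGR))
E
python3 - <<'E'
from station import *
from h import *
for n in("scene","top"):
    c=capture(n); save(c,n+"0"); pickle.dump(c,open(n+"0.pkl","wb")); print(n,c["fov_y"],c["cx"],c["cy"],np.round(c["world_from_camera"],3).tolist(), [k for k in c])
s=sense(); print(s)
E
```

```text
scene 49.8703694992156 278.17415844678663 216.2389958734097 [[0.341, 0.531, -0.775, 1.271], [0.94, -0.174, 0.294, -0.205], [0.022, -0.829, -0.559, 0.547], [0.0, 0.0, 0.0, 1.0]] ['frame', 'fov_y', 'cx', 'cy', 'world_from_camera']
top 56.13735978069703 282.62000470212337 208.87479949171302 [[0.018, -0.989, 0.149, 0.505], [-1.0, -0.018, 0.005, 0.033], [-0.002, -0.149, -0.989, 0.821], [0.0, 0.0, 0.0, 1.0]] ['frame', 'fov_y', 'cx', 'cy', 'world_from_camera']
{'time_s': 0.1, 'joints': array([-4.86682637e+01,  2.20861215e+01,  3.88226594e-01, -2.36673065e-02,
       -6.84119801e+01, -1.48178315e+01]), 'joint_velocities': array([-0.02556613,  0.00437313,  0.2252037 ,  0.12208995,  0.04658322,
       -0.0180425 ]), 'effort': array([-2.09911859e-04, -3.91689885e+01,  1.87934625e+01,  4.23187986e+00,
        1.34762257e-02, -5.98371912e-05]), 'tcp_pos': array([ 0.27879167, -0.55877744,  0.22157996]), 'ee_rot': array([[-8.94893992e-01, -4.46277701e-01, -9.78033110e-04],
       [-4.46278757e-01,  8.94892397e-01,  1.69362564e-03],
       [ 1.19407038e-04,  1.95209081e-03, -9.99998088e-01]]), 'wrist_force': array([ 0.24952172,  0.39324359, -0.3568912 ]), 'moment': array([-0.03158244,  0.02797054, -0.00745936]), 'gripper_width': 0.9950157511102541}
```

View pics/top0.png

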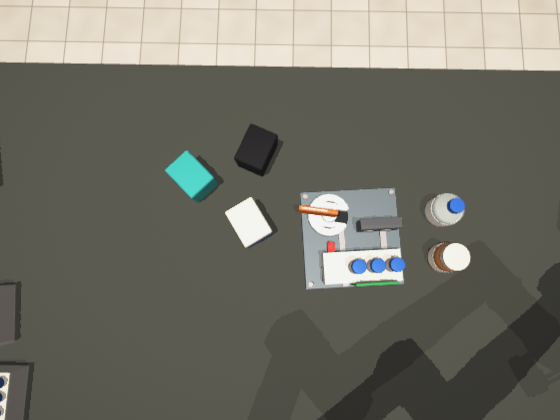

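View pics/scene0.png

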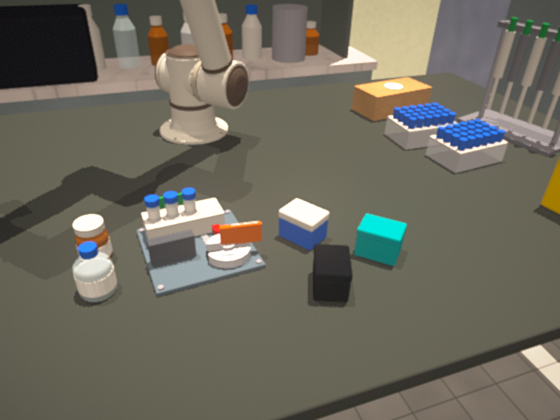

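The top view shows:
- **Dock:** around (352,238).
- **Lever:** orange, pointing left, (300,208) to (347,216).
- **Carriage:** white, (363,266).
- **Green plate:** (377,284).
- **Red nose:** (331,246).
- **Tip box:** the white-lidded blue one at (249,222). The black one at (257,150) and the turquoise one at (191,175) are look-alikes.
- **Bottle and jar:** bottle at (445,210), jar at (449,257).

Now a close crop and measurements.

```bash
python3 - <<'E'
from h import *
c=pickle.load(open("top0.pkl","rb")); f=c["frame"]
hsv=cv2.cvtColor(f,cv2.COLOR_RGB2HSV)
cr=cv2.resize(f[170:310,215:415],None,fx=4,fy=4,interpolation=cv2.INTER_CUBIC)
cv2.imwrite("pics/crop0.png",cr[:,:,::-1])
def mask(lo,hi,box):
    m=cv2.inRange(hsv,np.array(lo),np.array(hi)); k=np.zeros_like(m); x0,y0,x1,y1=box; k[y0:y1,x0:x1]=m[y0:y1,x0:x1]; return k
B=(215,170,420,310)
# plate
m=mask((95,40,50),(115,140,150),(290,180,412,298)); P=cv2.findNonZero(m); r=cv2.minAreaRect(cv2.convexHull(P)); bp=cv2.boxPoints(r)
w=[cast(c,*q,0.010)[:2] for q in bp]; print("plate px",bp.round(1).tolist(),"\nw",np.round(w,4).tolist(),[round(float(np.linalg.norm(w[i]-w[i-1])),4) for i in range(4)])
w=np.array(w); 
ed=[w[(i+1)%4]-w[i] for i in range(4)]
print("edge ang",[round(np.degrees(np.arctan2(e[1],e[0])),2) for e in ed],"centre",w.mean(0))
for n,lo,hi,z in(("green",(50,120,50),(75,255,255),.077),("orange",(4,170,120),(18,255,255),.076),("red",(0,170,80),(3,255,255),.03)):
    k=mask(lo,hi,B); q=cv2.findNonZero(k)
    if q is None: print(n,None); continue
    r=cv2.minAreaRect(q); b=cv2.boxPoints(r); print(n,len(q),b.round(1).tolist(),np.round([cast(c,*x,z)[:2] for x in b],4).tolist())
E
```

```text
plate px [[350.6000061035156, 259.29998779296875], [404.79998779296875, 257.1000061035156], [405.29998779296875, 269.8999938964844], [351.20001220703125, 272.1000061035156]] 
w [[0.5265, -0.1041], [0.533, -0.2147], [0.507, -0.215], [0.5006, -0.105]] [0.0259, 0.1108, 0.026, 0.1102]
edge ang [np.float64(-86.64), np.float64(-179.25), np.float64(93.36), np.float64(1.93)] centre [ 0.5167655  -0.15972189]
green 116 [[352.0, 283.20001220703125], [396.8999938964844, 280.6000061035156], [397.1000061035156, 283.5], [352.1000061035156, 286.1000061035156]] [[0.4806, -0.0949], [0.487, -0.1785], [0.4817, -0.1787], [0.4754, -0.0952]]
orange 145 [[297.70001220703125, 211.39999389648438], [298.6000061035156, 204.8000030517578], [337.5, 210.1999969482422], [336.6000061035156, 216.8000030517578]] [[0.6137, 0.0075], [0.6265, 0.0059], [0.6174, -0.0686], [0.6047, -0.0669]]
red 44 [[328.0, 242.0], [334.0, 242.0], [334.0, 251.0], [328.0, 251.0]] [[0.5595, -0.0556], [0.5597, -0.0677], [0.5418, -0.0676], [0.5415, -0.0556]]
```

View pics/crop0.png

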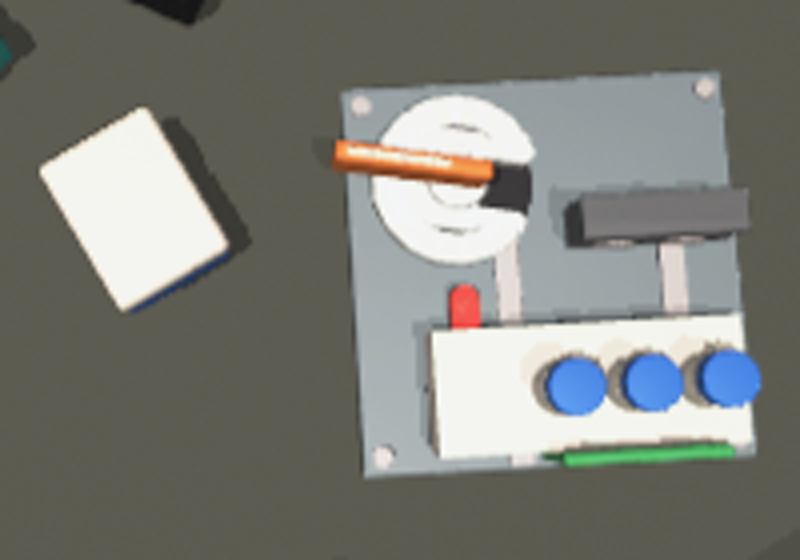

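The crop shows the dock clearly. Plate corners (crop px) are TL(342,92), TR(718,71), BR(755,455) and BL(365,477). The lever runs from (336,155) to (492,172), the black notch is at its right at (508,190), and the green plate top runs from (565,459) to (733,450). The white-lidded box at (135,210), with its blue side showing, is the real tip box.

```bash
cat >> h.py <<'E'
def W(c,x,y,z): return cast(c,(x+.5)/4-.5+215,(y+.5)/4-.5+170,z)
E
python3 - <<'E'
from h import *
c=pickle.load(open("top0.pkl","rb"))
K=np.array([W(c,x,y,.01)[:2] for x,y in((342,92),(718,71),(755,455),(365,477))])
L=np.array([[.105,.11],[.105,-.09],[-.095,-.09],[-.095,.11]])
a=L-L.mean(0);b=K-K.mean(0); th=np.arctan2((a[:,0]*b[:,1]-a[:,1]*b[:,0]).sum(),(a*b).sum())
R=np.array([[np.cos(th),-np.sin(th)],[np.sin(th),np.cos(th)]]); o=K.mean(0)-R@L.mean(0)
print("yaw",th,"origin",o,"resid mm",((L@R.T+o-K)*1e3).round(1).tolist())
np.save("dock.npy",[th,*o])
tod=lambda p:((np.array(p)[:2]-o)@R).round(4).tolist()
tow=lambda p:(R@np.array(p)+o).round(4).tolist()
print("cam axis",tow([.052,.055]),"push",tow([-.091,-.02]))
p1,p2=W(c,336,151,.076),W(c,492,172,.076)
print("lever tip,end",tod(p1),tod(p2))
for n,q,z in(("lev tip mid",(335,155),.076),("white line a",(347,153),.076),("white line b",(450,165),.076),("nose tip",(465,285),.025),("green L",(565,459),.077),("green R",(733,450),.077),("t0",(729,378),.099),("t1",(653,381),.099),("t2",(576,385),.099),("box c",(135,210),.063),("box BR",(228,245),.063),("box TR",(146,108),.063)):
    w=W(c,*q,z); print(n,"dock",tod(w),"world",w[:2].round(4))
s=pickle.load(open("scene0.pkl","rb"))
for p in([.052,.055,.056],[-.091,-.02,.052],[.105,.11,.01],[.105,-.09,.01],[-.095,.11,.01]): print(p,proj(s,[*tow(p[:2]),p[2]]).round(1))
E
python3 - <<'E'
import cv2
f=cv2.imread('pics/scene0.png');cv2.imwrite('pics/crop1.png',cv2.resize(f[170:310,60:340],None,fx=2.8,fy=2.8,interpolation=2))
E
```

```text
yaw 0.07223884489132 origin [ 0.56736684 -0.11521279] resid mm [[1.0, 1.4], [0.7, -0.9], [-0.9, -1.4], [-0.8, 0.9]]
cam axis [0.6153, -0.0566] push [0.478, -0.1417]
lever tip,end [0.0628, 0.1168] [0.0486, 0.043]
lev tip mid dock [0.0609, 0.1174] world [0.6196 0.0063]
white line a dock [0.0615, 0.1116] world [6.207e-01 5.000e-04]
white line b dock [0.0531, 0.0628] world [ 0.6158 -0.0488]
nose tip dock [-0.0013, 0.0535] world [ 0.5622 -0.062 ]
green L dock [-0.0875, 0.0194] world [ 0.4787 -0.1022]
green R dock [-0.0876, -0.0588] world [ 0.4842 -0.1802]
t0 dock [-0.0544, -0.0539] world [ 0.517  -0.1729]
t1 dock [-0.0539, -0.0194] world [ 0.515  -0.1384]
t2 dock [-0.0538, 0.0156] world [ 0.5125 -0.1035]
box c dock [0.0412, 0.2151] world [0.5929 0.1023]
box BR dock [0.0218, 0.171] world [0.5767 0.0569]
box TR dock [0.0911, 0.2077] world [0.6432 0.0985]
[0.052, 0.055, 0.056] [226.3 234.1]
[-0.091, -0.02, 0.052] [168.1 205.2]
[0.105, 0.11, 0.01] [265.  263.2]
[0.105, -0.09, 0.01] [155.6 292.6]
[-0.095, 0.11, 0.01] [229.5 208.4]
```

View pics/crop1.png

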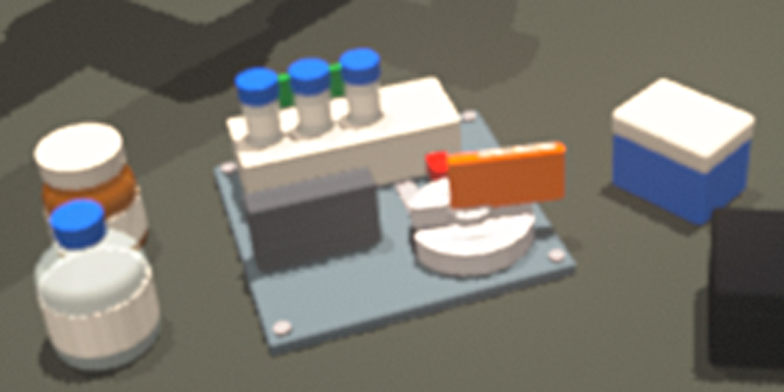

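Everything agrees to within 2 mm: sizes, nose at (-1,54), tubes, green plate and scene view. The dock yaw is about 0.072 rad and the cam sits at about 1.43 rad. Next I'll compute the moves.

```bash
cat >> h.py <<'E'
th,ox,oy=np.load("dock.npy"); RD=np.array([[np.cos(th),-np.sin(th)],[np.sin(th),np.cos(th)]]); O=np.array([ox,oy])
def Rt(psi): # tool down with tool x at world angle psi
    c,s=np.cos(psi),np.sin(psi); return np.array([[c,s,0],[s,-c,0],[0,0,-1.]])
def rel(p0,psi0,p1,psi1):
    d=Rt(psi0).T@(np.array(p1)-np.array(p0)); w=-((psi1-psi0+np.pi)%(2*np.pi)-np.pi)
    return [round(float(v),3) for v in (*d,0,0,w)]
def leverpt(cam,gap,r=.046,z=.045):
    u=np.array([np.cos(cam),np.sin(cam)]); n=np.array([-u[1],u[0]])
    p=RD@(np.array([.052,.055])+r*u+(.02+gap)*n)+O
    return np.array([*p,z]), cam+th+np.pi
E
python3 - <<'E'
from h import *
p,psi=leverpt(1.43,.012,z=.2)
print(p,np.degrees(psi))
psi0=np.arctan2(-.446279,-.894894); print(rel([.279,-.559,.223],psi0,p,psi))
E
```

```text
[ 0.58648788 -0.00851902  0.2       ] 266.07194563288056
[-0.521, 0.355, 0.023, 0.0, 0.0, -1.04]
```

>>> jog_arm([
  [1,-0.015,0.01,0,0,0,-0.03],
  [1,-0.044,0.03,0,0,0,-0.09],
  [1,-0.073,0.05,0,0,0,-0.15],
  [1,-0.102,0.07,0,0,0,-0.21],
  [1,-0.132,0.09,0,0,0,-0.27],
  [1,-0.161,0.11,0,0,0,-0.33],
  [1,-0.19,0.13,0,0,0,-0.39],
  [1,-0.219,0.15,0,0,0,-0.45],
  [1,-0.249,0.17,0,0,0,-0.51],
  [1,-0.278,0.19,0,0,0,-0.57],
])

```text
time_s: 0.93
tcp_pos: [0.4433, -0.2633, 0.2223]
ee_rot: [[-0.51, -0.86, -0.0], [-0.86, 0.51, 0.0], [-0.0, 0.001, -1.0]]
wrist_force: [0.9, -0.7, -0.3]
gripper_width: 0.326
```

```bash
cat > st.py <<'E'
from station import *
from h import *
s=sense(); x=s["ee_rot"][:,0]; psi=np.arctan2(x[1],x[0])
print("t",round(s["time_s"],2),"p",s["tcp_pos"].round(4),"psi",round(psi,4),"F",s["wrist_force"].round(1),"w",round(s["gripper_width"],3),"dock",((s["tcp_pos"][:2]-O)@RD).round(4),"J",s["joints"].round(0))
E
python3 - <<'E'
exec(open("st.py").read())
p,q=leverpt(1.43,.012,z=.2); print(rel(s["tcp_pos"],psi,p,q))
E
```

```text
t 0.93 p [ 0.4433 -0.2633  0.2223] psi -2.1059 F [ 0.9 -0.7 -0.3] w 0.326 dock [-0.1344 -0.1388] J [-13.  11. -15.  -0. -64. -18.]
[-0.292, 0.007, 0.022, 0.0, 0.0, -0.467]
```

>>> jog_arm([
  [1,-0.033,0.001,0,0,0,-0.055],
  [1,-0.066,0.002,0,0,0,-0.11],
  [1,-0.1,0.003,0,0,0,-0.165],
  [1,-0.133,0.004,0,0,0,-0.22],
  [1,-0.166,0.004,0,0,0,-0.275],
  [1,-0.2,0.005,0.005,0,0,-0.33],
  [1,-0.23,0.005,0.01,0,0,-0.385],
  [1,-0.26,0.006,0.015,0,0,-0.43],
  [1,-0.28,0.007,0.02,0,0,-0.464],
  [1,-0.292,0.007,0.022,0,0,-0.464],
])

```text
time_s: 1.77
tcp_pos: [0.5868, -0.0087, 0.199]
ee_rot: [[-0.072, -0.997, -0.002], [-0.997, 0.072, -0.0], [0.0, 0.002, -1.0]]
wrist_force: [-0.2, 0.2, -0.4]
gripper_width: 0.003
```

```bash
python3 - <<'E'
exec(open("st.py").read())
c=capture("top"); save(c,"top1")
c=capture("scene"); save(c,"scene1")
E
```

```text
t 1.77 p [ 0.5868 -0.0087  0.199 ] psi -1.6424 F [-0.2  0.2 -0.4] w 0.003 dock [0.0271 0.1049] J [ 15.  19.  -7.  -0. -64. -19.]
```

View pics/scene1.png

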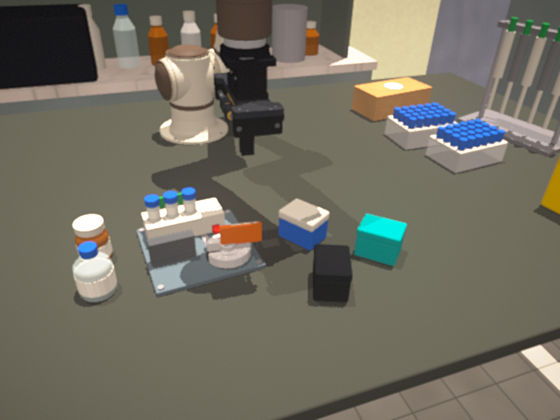

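The tool hangs above and behind the lever, fingers at (247,150) in the scene view. I'll descend with about 12 mm of clearance.

>>> jog_arm([
  [1,0,0,0.015,0,0,0],
  [1,0,0,0.035,0,0,0],
  [1,0,0,0.055,0,0,0],
  [1,0,0,0.075,0,0,0],
  [1,0,0,0.095,0,0,0],
  [1,0,0,0.115,0,0,0],
  [1,0,0,0.13,0,0,0],
  [1,0,0,0.145,0,0,0],
  [1,0,0,0.153,0,0,0],
  [1,0,0,0.153,0,0,0],
])

```text
time_s: 2.7
tcp_pos: [0.5849, -0.012, 0.0459]
ee_rot: [[-0.076, -0.997, -0.004], [-0.997, 0.076, -0.001], [0.001, 0.004, -1.0]]
wrist_force: [-0.2, 0.4, -0.1]
gripper_width: 0.004
```

```bash
python3 - <<'E'
exec(open("st.py").read())
p0=s["tcp_pos"]
# start at current; rows cam 1.43 -> gap 0, in 10 rows over two calls
for a in np.linspace(1.43,0.78,9):
    p,q=leverpt(a,0.0,z=p0[2]); print(round(a,3),rel(p0,psi,p,q))
c=capture("top"); save(c,"top2"); cv2.imwrite("pics/top2c.png",cv2.resize(c["frame"][170:310,215:415],None,fx=4,fy=4)[:,:,::-1])
E
```

```text
t 2.7 p [ 0.5849 -0.012   0.0459] psi -1.6469 F [-0.2  0.4 -0.1] w 0.004 dock [0.025  0.1017] J [ 15.  29. -17.  -0. -44. -19.]
1.43 [-0.004, -0.013, 0.0, 0.0, 0.0, -0.008]
1.349 [-0.005, -0.017, 0.0, 0.0, 0.0, 0.074]
1.268 [-0.006, -0.021, 0.0, 0.0, 0.0, 0.155]
1.186 [-0.007, -0.025, 0.0, 0.0, 0.0, 0.236]
1.105 [-0.008, -0.029, 0.0, 0.0, 0.0, 0.317]
1.024 [-0.008, -0.033, 0.0, 0.0, 0.0, 0.399]
0.942 [-0.008, -0.037, 0.0, 0.0, 0.0, 0.48]
0.861 [-0.007, -0.041, 0.0, 0.0, 0.0, 0.561]
0.78 [-0.007, -0.045, 0.0, 0.0, 0.0, 0.642]
```

View pics/top2c.png

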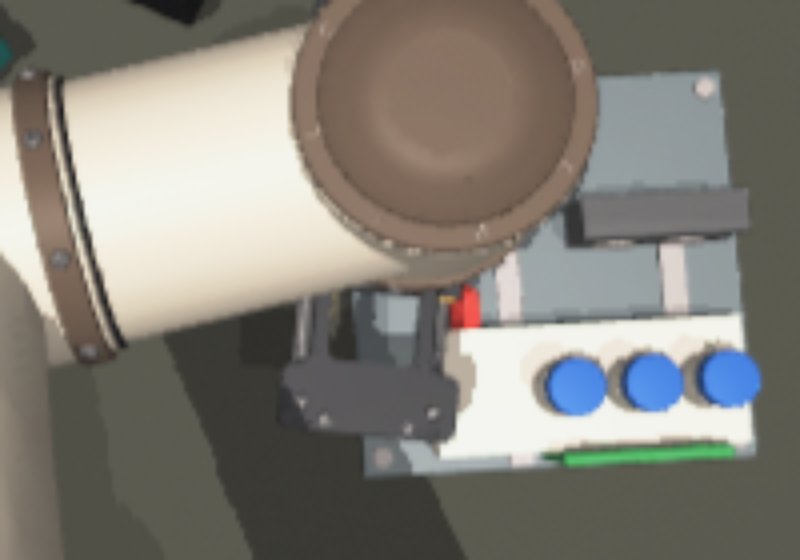

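The arm hides the cam, but the carriage and tubes are undisturbed and the force is near zero. I'll push the lever.

>>> jog_arm([
  [1,-0.003,-0.005,0,0,0,0],
  [1,-0.004,-0.01,0,0,0,0],
  [1,-0.004,-0.013,0,0,0,0],
  [1,-0.005,-0.017,0,0,0,0.074],
  [1,-0.006,-0.021,0,0,0,0.155],
  [1,-0.007,-0.025,0,0,0,0.236],
  [1,-0.008,-0.029,0,0,0,0.317],
  [1,-0.008,-0.033,0,0,0,0.399],
  [1,-0.008,-0.037,0,0,0,0.48],
  [1,-0.008,-0.037,0,0,0,0.48],
])

```text
time_s: 3.58
tcp_pos: [0.6247, -0.0055, 0.0481]
ee_rot: [[-0.527, -0.85, 0.0], [-0.85, 0.527, 0.0], [-0.0, -0.0, -1.0]]
wrist_force: [-0.7, -0.7, 0.9]
gripper_width: 0.01
```

```bash
python3 - <<'E'
exec(open("st.py").read())
p0=s["tcp_pos"]
for a in np.linspace(.87,0.3,9):
    p,q=leverpt(a,0.0,z=p0[2]); print(round(a,3),rel(p0,psi,p,q))
c=capture("scene"); save(c,"scene3")
E
```

```text
t 3.58 p [ 0.6247 -0.0055  0.0481] psi -2.1261 F [-0.7 -0.7  0.9] w 0.01 dock [0.0651 0.1053] J [ 14.  32. -11.   0. -47. -46.]
0.87 [0.001, -0.002, 0.0, 0.0, 0.0, 0.073]
0.799 [0.0, -0.006, 0.0, 0.0, 0.0, 0.144]
0.728 [-0.001, -0.009, 0.0, 0.0, 0.0, 0.216]
0.656 [-0.001, -0.013, 0.0, 0.0, 0.0, 0.287]
0.585 [-0.002, -0.016, 0.0, 0.0, 0.0, 0.358]
0.514 [-0.002, -0.02, 0.0, 0.0, 0.0, 0.429]
0.442 [-0.002, -0.023, 0.0, 0.0, 0.0, 0.501]
0.371 [-0.001, -0.027, 0.0, 0.0, 0.0, 0.572]
0.3 [-0.0, -0.031, 0.0, 0.0, 0.0, 0.643]
```

View pics/scene3.png

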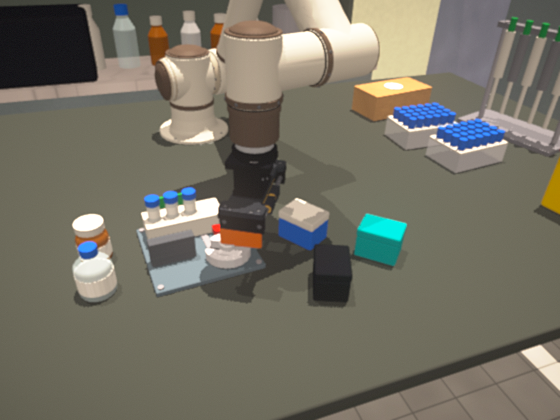

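```bash
python3 - <<'E'
from h import *
c=pickle.load(open("scene0.pkl","rb"))
for a in(1.43,1.2,.95,.8):
    print(a,[proj(c,[*(RD@(np.array([.052,.055])+r*np.array([np.cos(a),np.sin(a)]))+O),z]).round(0).tolist() for r,z in((.064,.076),(.064,.034),(-.042,.03))])
f=cv2.imread('pics/scene3.png');cv2.imwrite('pics/crop3.png',cv2.resize(f[190:290,180:320],None,fx=5,fy=5,interpolation=2))
E
```

```text
1.43 [[260.0, 220.0], [260.0, 238.0], [204.0, 249.0]]
1.2 [[261.0, 225.0], [261.0, 243.0], [204.0, 246.0]]
0.95 [[260.0, 230.0], [260.0, 248.0], [205.0, 242.0]]
0.8 [[259.0, 233.0], [259.0, 252.0], [207.0, 240.0]]
```

View pics/crop3.png

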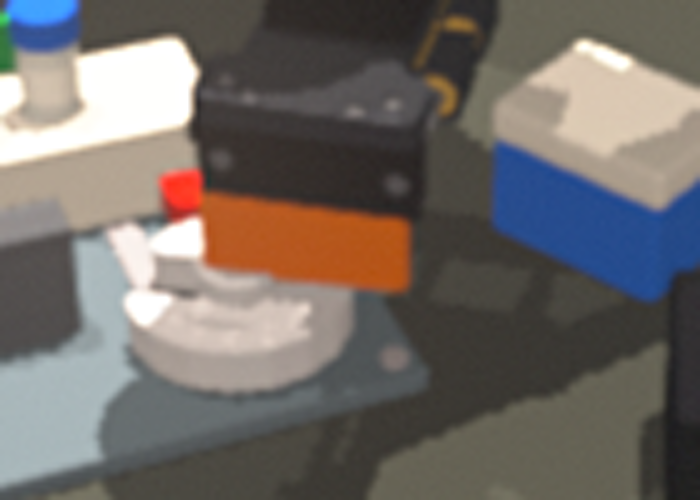

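The lever tip's bottom corner is at pixel (262,248), which puts the cam at about 0.95, tracking as planned. I'll continue.

>>> jog_arm([
  [1,0.001,-0.002,0.001,0,0,0.073],
  [1,0,-0.006,0.002,0,0,0.144],
  [1,-0.001,-0.009,0.002,0,0,0.216],
  [1,-0.001,-0.013,0.002,0,0,0.287],
  [1,-0.002,-0.016,0.002,0,0,0.358],
  [1,-0.002,-0.02,0.002,0,0,0.429],
  [1,-0.002,-0.023,0.002,0,0,0.501],
  [1,-0.001,-0.027,0.002,0,0,0.572],
  [1,0,-0.031,0.002,0,0,0.643],
  [1,0,-0.031,0.002,0,0,0.643],
])

```text
time_s: 4.47
tcp_pos: [0.6517, -0.0215, 0.0462]
ee_rot: [[-0.931, -0.366, 0.003], [-0.366, 0.931, 0.001], [-0.003, -0.0, -1.0]]
wrist_force: [0.0, 0.4, 0.2]
gripper_width: 0.007
```

```bash
python3 - <<'E'
exec(open("st.py").read())
p0=s["tcp_pos"]
for a in (.24,.18,.12,.06,0,-.04):
    p,q=leverpt(a,0.0,z=p0[2]); print(round(a,3),rel(p0,psi,p,q))
c=capture("scene"); save(c,"scene4")
f=c["frame"][:,:,::-1];cv2.imwrite('pics/crop4.png',cv2.resize(f[170:290,140:320],None,fx=4,fy=4,interpolation=2))
E
```

```text
t 4.47 p [ 0.6517 -0.0215  0.0462] psi -2.7669 F [0.  0.4 0.2] w 0.007 dock [0.0909 0.0874] J [ 12.  34.  -7.  -0. -49. -81.]
0.24 [-0.0, -0.002, 0.0, 0.0, 0.0, 0.062]
0.18 [-0.001, -0.005, 0.0, 0.0, 0.0, 0.122]
0.12 [-0.002, -0.008, 0.0, 0.0, 0.0, 0.182]
0.06 [-0.003, -0.011, 0.0, 0.0, 0.0, 0.242]
0 [-0.003, -0.014, 0.0, 0.0, 0.0, 0.302]
-0.04 [-0.003, -0.016, 0.0, 0.0, 0.0, 0.342]
```

View pics/crop4.png

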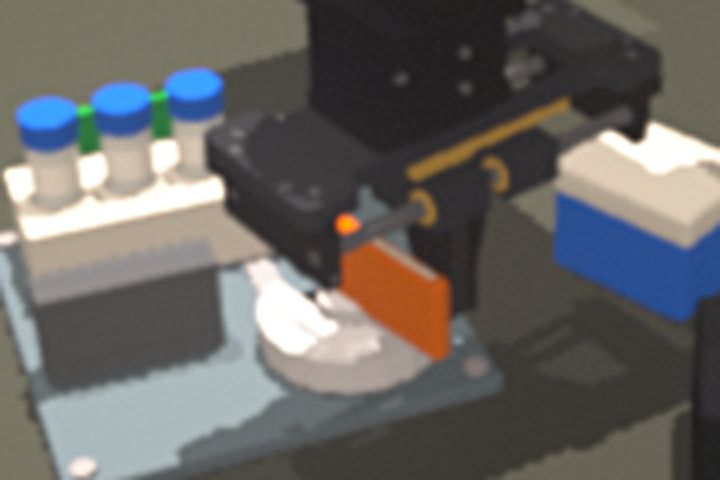

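The finger is against the lever's counter-clockwise side, and the tubes and box are untouched. I'll finish the turn.

>>> jog_arm([
  [1,0,-0.002,0,0,0,0.062],
  [1,-0.001,-0.005,0,0,0,0.122],
  [1,-0.002,-0.008,0,0,0,0.182],
  [1,-0.003,-0.011,0,0,0,0.242],
  [1,-0.003,-0.014,0,0,0,0.302],
  [1,-0.003,-0.014,0,0,0,0.302],
  [1,-0.003,-0.01,0,0,0,0.302],
  [1,-0.003,0,0,0,0,0.302],
  [1,-0.003,0.005,-0.02,0,0,0.302],
  [1,-0.003,0.005,-0.05,0,0,0.302],
])

```text
time_s: 5.35
tcp_pos: [0.6476, -0.015, 0.0921]
ee_rot: [[-0.997, -0.074, -0.01], [-0.074, 0.997, -0.001], [0.01, -0.0, -1.0]]
wrist_force: [0.6, 0.2, 0.2]
gripper_width: 0.002
```

```bash
python3 - <<'E'
exec(open("st.py").read())
c=capture("top"); save(c,"top5");pickle.dump(c,open("top5.pkl","wb"))
cv2.imwrite("pics/top5c.png",cv2.resize(c["frame"][170:310,215:415],None,fx=4,fy=4,interpolation=2)[:,:,::-1])
c=capture("scene"); save(c,"scene5");pickle.dump(c,open("scene5.pkl","wb"))
f=c["frame"][:,:,::-1];cv2.imwrite('pics/crop5.png',cv2.resize(f[170:290,140:320],None,fx=4,fy=4,interpolation=2))
for a in(.2,.1,0,-.1):
    print(a,[((proj(c,[*(RD@(np.array([.052,.055])+r*np.array([np.cos(a),np.sin(a)]))+O),z])-[140,170])*4).round(0).tolist() for r,z in((.064,.076),(.064,.034),(-.013,.076))])
E
```

```text
t 5.35 p [ 0.6476 -0.015   0.0921] psi -3.0674 F [0.6 0.2 0.2] w 0.002 dock [0.0872 0.0941] J [ 13.  31.  -5.  -0. -55. -99.]
0.2 [[419.0, 292.0], [420.0, 368.0], [329.0, 207.0]]
0.1 [[405.0, 297.0], [408.0, 373.0], [331.0, 206.0]]
0 [[391.0, 301.0], [394.0, 377.0], [334.0, 205.0]]
-0.1 [[377.0, 304.0], [380.0, 380.0], [337.0, 205.0]]
```

View pics/crop5.png

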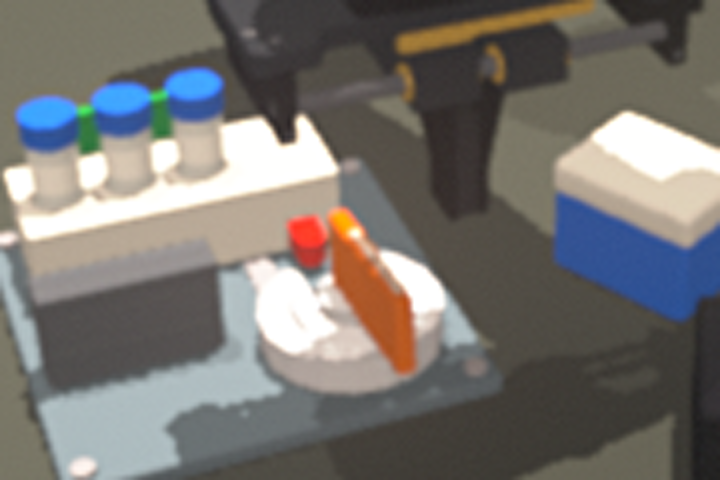

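View pics/top5c.png

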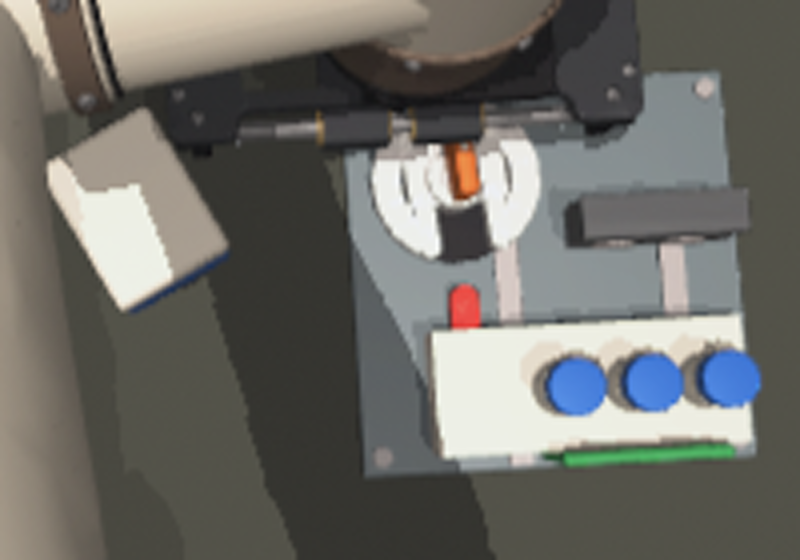

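The notch (464,232) now faces the red nose (465,300). I'll get the angle from the notch centroid and the lever in the top view.

```bash
python3 - <<'E'
from h import *
c=pickle.load(open("top5.pkl","rb"))
tod=lambda p:((np.array(p)[:2]-O)@RD).round(4)
cr=cv2.resize(c["frame"][170:310,215:415],None,fx=4,fy=4,interpolation=2)
m=cv2.inRange(cr,(0,0,0),(75,75,75)); k=np.zeros_like(m); k[200:262,430:505]=m[200:262,430:505]
q=np.argwhere(k); yx=q.mean(0); print(len(q),yx)
for z in(.012,.03):
    d=tod(W(c,yx[1],yx[0],z)); print(z,d,"cam",np.arctan2(-(d[1]-.055),-(d[0]-.052)))
# rim corners of notch: 
for p in((439,257),(492,252)): print(p,tod(W(c,*p,.03)))
for p in((461,145),(469,196)): print("lever",tod(W(c,*p,.076)))
print("nose",tod(W(c,465,285,.025)), "cam disc edges", tod(W(c,371,182,.03)),tod(W(c,541,178,.03)))
E
```

```text
2130 [234.7370892  463.76338028]
0.012 [0.0254 0.0506] cam 0.1639291658240613
0.03 [0.0237 0.0529] cam 0.07406919514776884
(439, 257) [0.0131 0.0661]
(492, 252) [0.0142 0.0393]
lever [0.0624 0.0568]
lever [0.0377 0.0548]
nose [-0.0013  0.0535] cam disc edges [0.053  0.0979] [0.0504 0.0117]
```

The cam is at about +0.07 rad (0.06 to 0.08 by three measures), well inside 0.18. The carriage hasn't moved: the nose is still at (-1,53). Now up, and over behind the green plate.

```bash
python3 - <<'E'
exec(open("st.py").read())
p=np.array([*(RD@np.array([-.118,-.02])+O),.2]); print(p,rel(s["tcp_pos"],psi,p,th+np.pi))
E
```

```text
t 5.45 p [ 0.654  -0.015   0.1006] psi -3.0658 F [0.6 0.1 0.9] w 0.006 dock [0.0936 0.0937] J [ 13.  30.  -5.   0. -55. -99.]
[ 0.45111812 -0.1436774   0.2       ] [0.212, -0.113, -0.099, 0.0, 0.0, 0.004]
```

>>> jog_arm([
  [1,0,0,-0.02,0,0,0],
  [1,0,0,-0.05,0,0,0],
  [1,0,0,-0.08,0,0,0],
  [1,0.02,-0.01,-0.1,0,0,0],
  [1,0.05,-0.03,-0.11,0,0,0],
  [1,0.08,-0.05,-0.11,0,0,0],
  [1,0.11,-0.07,-0.11,0,0,0],
  [1,0.14,-0.09,-0.11,0,0,0],
  [1,0.17,-0.105,-0.11,0,0,0],
  [1,0.19,-0.114,-0.11,0,0,0],
])

```text
time_s: 6.28
tcp_pos: [0.4664, -0.1442, 0.205]
ee_rot: [[-0.997, -0.072, -0.002], [-0.072, 0.997, 0.0], [0.002, 0.001, -1.0]]
wrist_force: [0.1, 0.5, 0.5]
gripper_width: 0.002
```

```bash
python3 - <<'E'
exec(open("st.py").read())
p=np.array([*(RD@np.array([-.118,-.02])+O),.045]); print(p,rel(s["tcp_pos"],psi,p,th+np.pi))
E
```

```text
t 6.28 p [ 0.4664 -0.1442  0.205 ] psi -3.0693 F [0.1 0.5 0.5] w 0.002 dock [-0.1028 -0.0216] J [  2.  10. -20.  -0. -61. -88.]
[ 0.45111812 -0.1436774   0.045     ] [0.015, 0.002, 0.16, 0.0, 0.0, 0.0]
```

>>> jog_arm([
  [1,0.01,0.001,0,0,0,0],
  [1,0.02,0.002,0.01,0,0,0],
  [1,0.02,0.002,0.035,0,0,0],
  [1,0.02,0.002,0.06,0,0,0],
  [1,0.02,0.002,0.085,0,0,0],
  [1,0.02,0.002,0.11,0,0,0],
  [1,0.02,0.002,0.13,0,0,0],
  [1,0.02,0.002,0.145,0,0,0],
  [1,0.02,0.002,0.158,0,0,0],
  [1,0.02,0.002,0.158,0,0,0],
])

```text
time_s: 7.12
tcp_pos: [0.4479, -0.1421, 0.0449]
ee_rot: [[-0.997, -0.073, -0.006], [-0.073, 0.997, 0.0], [0.006, 0.001, -1.0]]
wrist_force: [-1.1, 0.9, 0.0]
gripper_width: 0.009
```

```bash
python3 - <<'E'
exec(open("st.py").read())
c=capture("top"); save(c,"top6")
cv2.imwrite("pics/top6c.png",cv2.resize(c["frame"][170:330,215:415],None,fx=3.6,fy=3.6,interpolation=2)[:,:,::-1])
c=capture("scene"); save(c,"scene6")
f=c["frame"][:,:,::-1];cv2.imwrite('pics/crop6.png',cv2.resize(f[150:290,120:300],None,fx=4,fy=4,interpolation=2))
E
```

```text
t 7.12 p [ 0.4479 -0.1421  0.0449] psi -3.0686 F [-1.1  0.9  0. ] w 0.009 dock [-0.1211 -0.0182] J [  2.  20. -34.  -0. -37. -88.]
```

View pics/crop6.png

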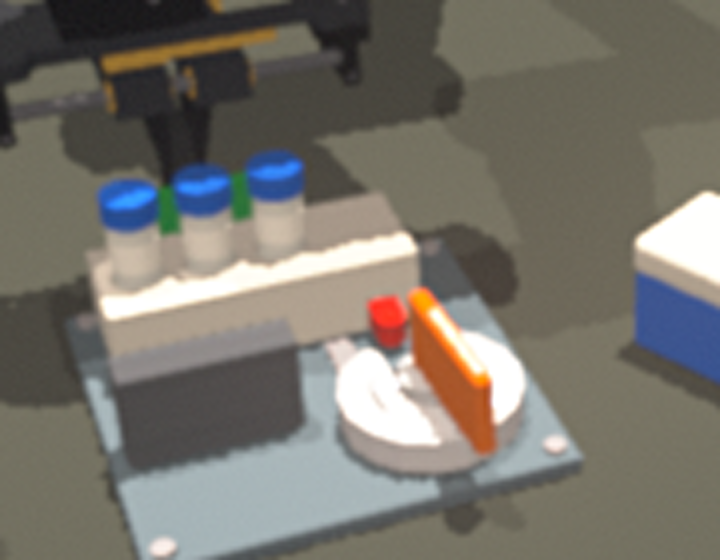

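View pics/top6c.png

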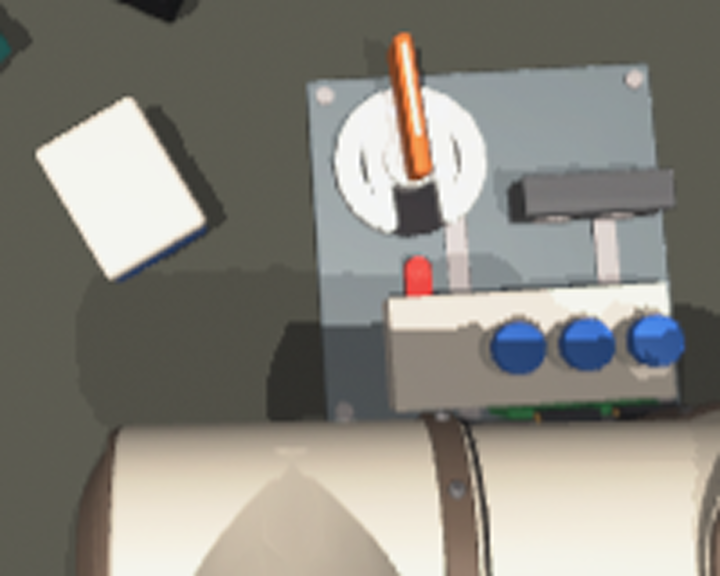

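```bash
python3 - <<'E'
from h import *
c=pickle.load(open("top5.pkl","rb"))
def V(x,y,z): return (cast(c,(x+.5)/3.6-.5+215,(y+.5)/3.6-.5+170,z)[:2]-O)@RD
a,b=V(402,33,.076),V(421,177,.076); d=a-b; print(a,b,np.linalg.norm(d),"cam",np.arctan2(d[1],d[0]))
E
```

```text
[0.11573574 0.05993089] [0.03736812 0.05538637] 0.07849928340530771 cam 0.0579247821780455
```

>>> jog_arm([
  [1,-0.004,0.001,-0.002,0,0,0],
  [1,-0.009,0.001,-0.004,0,0,0],
  [1,-0.014,0.001,-0.005,0,0,0],
  [1,-0.018,0.001,-0.005,0,0,0],
  [1,-0.022,0.001,-0.005,0,0,0],
  [1,-0.026,0.001,-0.005,0,0,0],
  [1,-0.03,0.001,-0.005,0,0,0],
  [1,-0.034,0.001,-0.005,0,0,0],
  [1,-0.038,0.001,-0.005,0,0,0],
  [1,-0.038,0.001,-0.005,0,0,0],
])

```text
time_s: 8.05
tcp_pos: [0.489, -0.1391, 0.0524]
ee_rot: [[-0.997, -0.072, 0.001], [-0.072, 0.997, -0.0], [-0.001, -0.0, -1.0]]
wrist_force: [-0.6, -1.7, -1.1]
gripper_width: 0.004
```

```bash
python3 - <<'E'
exec(open("st.py").read())
c=capture("scene"); save(c,"scene7")
f=c["frame"][:,:,::-1];cv2.imwrite('pics/crop7.png',cv2.resize(f[150:290,120:300],None,fx=4,fy=4,interpolation=2))
E
```

```text
t 8.05 p [ 0.489  -0.1391  0.0524] psi -3.0696 F [-0.6 -1.7 -1.1] w 0.004 dock [-0.0799 -0.0182] J [  2.  22. -28.   0. -40. -88.]
```

View pics/crop7.png

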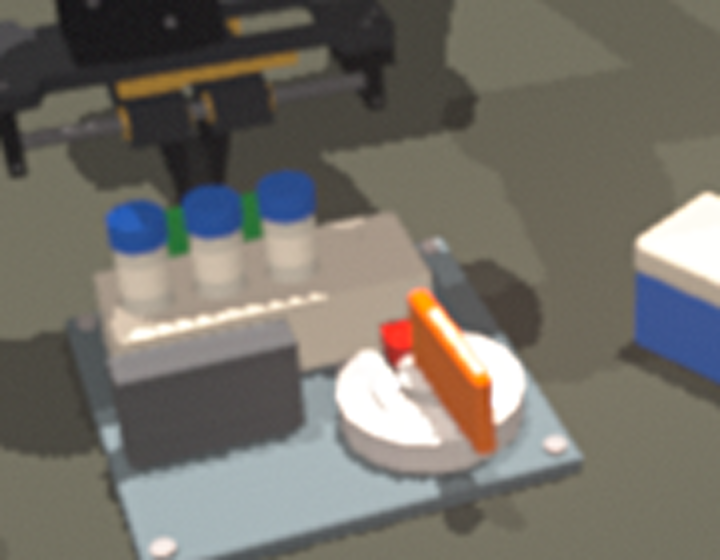

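The carriage has moved about 20 mm, past the 12 mm mark where the rim would block it, so the nose is entering the notch with the tubes upright. I'll continue to the stop.

>>> jog_arm([
  [1,-0.002,0,0,0,0,0],
  [1,-0.004,0,0,0,0,0],
  [1,-0.006,0,0,0,0,0],
  [1,-0.008,0,0,0,0,0],
  [1,-0.01,0,0,0,0,0],
  [1,-0.012,0,0,0,0,0],
  [1,-0.014,0,0,0,0,0],
  [1,-0.015,0,0,0,0,0],
  [1,-0.016,0,0,0,0,0],
  [1,-0.016,0,0,0,0,0],
])

```text
time_s: 8.93
tcp_pos: [0.5041, -0.138, 0.0524]
ee_rot: [[-0.997, -0.072, 0.0], [-0.072, 0.997, 0.0], [-0.0, -0.0, -1.0]]
wrist_force: [-2.1, -0.0, -1.5]
gripper_width: 0.003
```

```bash
python3 - <<'E'
exec(open("st.py").read())
E
```

```text
t 8.93 p [ 0.5041 -0.138   0.0524] psi -3.0698 F [-2.1 -0.  -1.5] w 0.003 dock [-0.0648 -0.0181] J [  2.  23. -26.  -0. -41. -88.]
```

There's no stop force yet, so I'll press on gently in small steps.

>>> jog_arm([
  [1,-0.0005,0,0,0,0,0],
  [1,-0.001,0,0,0,0,0],
  [1,-0.0015,0,0,0,0,0],
  [1,-0.002,0,0,0,0,0],
  [1,-0.0025,0,0,0,0,0],
  [1,-0.003,0,0,0,0,0],
  [1,-0.003,0,0,0,0,0],
  [1,-0.003,0,0,0,0,0],
  [1,-0.003,0,0,0,0,0],
  [1,-0.003,0,0,0,0,0],
])

```text
time_s: 9.77
tcp_pos: [0.5043, -0.1379, 0.0524]
ee_rot: [[-0.997, -0.071, -0.005], [-0.071, 0.997, 0.0], [0.005, 0.0, -1.0]]
wrist_force: [-7.0, 0.1, 5.1]
gripper_width: 0.01
```

```bash
python3 - <<'E'
exec(open("st.py").read())
c=capture("top"); save(c,"top8")
cv2.imwrite("pics/top8c.png",cv2.resize(c["frame"][170:310,215:415],None,fx=4,fy=4,interpolation=2)[:,:,::-1])
E
```

```text
t 9.77 p [ 0.5043 -0.1379  0.0524] psi -3.0703 F [-7.   0.1  5.1] w 0.01 dock [-0.0645 -0.0181] J [  2.  23. -26.  -0. -41. -88.]
```

View pics/top8c.png

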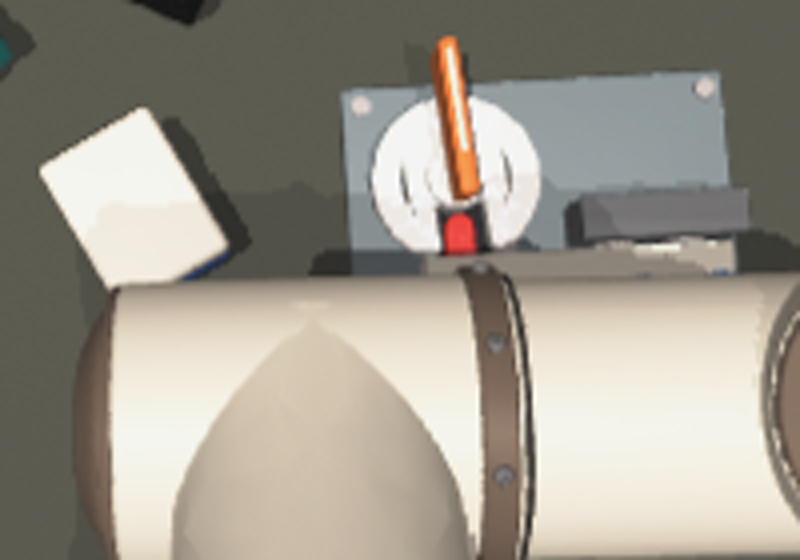

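The nose sits in the notch at (459,232). The TCP stopped at dock x -64.5 mm, which is the predicted 36 mm of travel, with a 7 N stop force. Now I'll move clear.

>>> jog_arm([
  [1,0.003,0,0,0,0,0],
  [1,0.01,0,0,0,0,0],
  [1,0.022,0,0,0,0,0],
  [1,0.04,0,0,0,0,0],
  [1,0.06,0,-0.01,0,0,0],
  [1,0.07,0,-0.04,0,0,0],
  [1,0.08,0,-0.07,0,0,0],
  [1,0.08,0,-0.1,0,0,0],
  [1,0.08,0,-0.13,0,0,0],
  [1,0.08,0,-0.15,0,0,0],
])

```text
time_s: 10.65
tcp_pos: [0.429, -0.1436, 0.2064]
ee_rot: [[-0.997, -0.073, 0.009], [-0.073, 0.997, -0.001], [-0.009, -0.001, -1.0]]
wrist_force: [0.5, 0.3, -0.9]
gripper_width: 0.006
```

>>> jog_arm([
  [1,0,-0.01,0,0,0,0],
  [1,0,-0.03,0,0,0,0],
  [1,0,-0.06,0,0,0,0],
  [1,0,-0.09,0,0,0,0],
  [1,0,-0.12,0,0,0,0],
  [1,0,-0.15,0,0,0,0],
  [1,0,-0.18,0,0,0,0],
  [1,0,-0.2,0,0,0,0],
  [1,0,-0.21,0,0,0,0],
  [1,0,-0.21,0,0,0,0],
])

```text
time_s: 11.48
tcp_pos: [0.4422, -0.3548, 0.2016]
ee_rot: [[-0.998, -0.069, 0.0], [-0.069, 0.998, -0.0], [-0.0, -0.0, -1.0]]
wrist_force: [-0.1, 0.3, 0.8]
gripper_width: 0.003
```

```bash
python3 - <<'E'
exec(open("st.py").read())
c=capture("top"); save(c,"top9");pickle.dump(c,open("top9.pkl","wb"))
cv2.imwrite("pics/top9c.png",cv2.resize(c["frame"][160:310,215:475],None,fx=3,fy=3,interpolation=2)[:,:,::-1])
c=capture("scene"); save(c,"scene9")
E
```

```text
t 11.48 p [ 0.4422 -0.3548  0.2016] psi -3.0723 F [-0.1  0.3  0.8] w 0.003 dock [-0.1421 -0.2299] J [-22.  17. -10.   0. -63. -64.]
```

View pics/top9c.png

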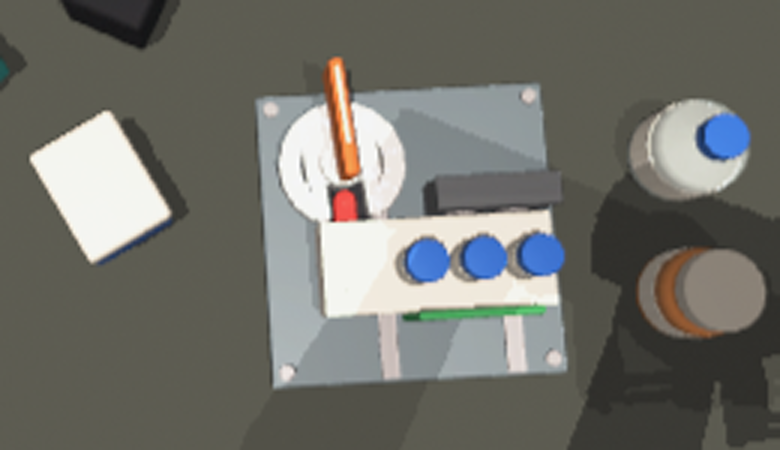

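View pics/scene9.png

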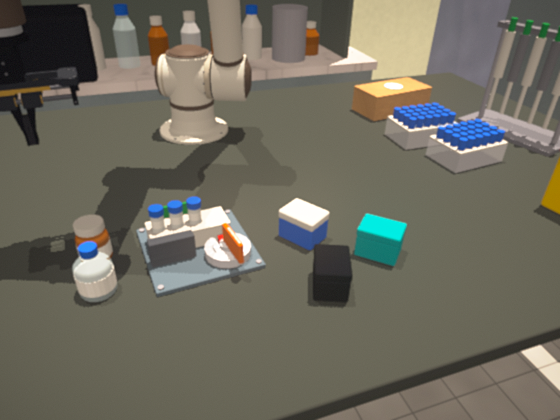

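```bash
python3 - <<'E'
from h import *
c=pickle.load(open("top9.pkl","rb"))
def V(x,y,z): return ((cast(c,(x+.5)/3-.5+215,(y+.5)/3-.5+160,z)[:2]-O)@RD).round(4)
for p in((541,254),(484,257),(426,260)): print("tube",V(*p,.099))
for p in((405,316),(543,309)): print("green",V(*p,.077))
a,b=V(336,58,.076),V(351,177,.076); d=a-b; print("cam",np.arctan2(d[1],d[0]),"box c",V(102,187,.063))
from station import *
print(finish_job())
E
```

```text
tube [-0.0186 -0.054 ]
tube [-0.0185 -0.0191]
tube [-0.0184  0.0163]
green [-0.0514  0.0281]
green [-0.0517 -0.0582]
cam 0.05271816023211385 box c [0.0414 0.2145]
the job is handed in; nothing more can be done
None
```

The job is done and handed in. I turned the lever clockwise from about 1.43 rad to about 0.06 rad, well within the 0.18 rad the nose needs. The carriage stayed at its rear position until then. I then pushed it by the green plate to its stop and moved the arm clear, finishing at about 11.5 s of the 51 s allowed.

- **Carriage at its stop:** it stopped moving with about 7 N on the wrist. The tubes moved about 35.5 mm in the top view, and the green plate about 36 mm. This agrees with the full 36 mm within measuring accuracy.
- **Nose in the notch:** the top view shows the red nose inside the notch.
- **Tubes:** all three are upright in their pockets.
- **Surroundings:** the tip box is within 1 mm of where it started. The bottle and jar look unmoved in the pictures; I did not measure them.
- **Robot:** it touches nothing, with wrist force under 1 N.

No check failed. The cam angle readings varied between 0.05 and 0.08 rad. One further reading of 0.16 rad came from assuming the notch floor height for the notch's centre; I set it aside because the lever and rim measurements agreed with each other.

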